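# Lock the sample carousel for transport

## Robot

A 6-joint arm with a two-finger parallel gripper is mounted at the origin on the work surface. World frame = base frame: x ahead of the robot, y to its left, z up, the work surface at z = 0. Lengths are in m, angles in degrees, forces in N, time in s.
With the tool pointing down it reaches from about 0.3 to 0.75 m from the base axis. Payload 8.5 kg.
Tool frame: the origin (TCP) lies at the very end of the fingers, on their centre line; the grasp point (between the pads) lies 19 mm behind it; z points along the fingers, y is the line along which they close (so a half turn about z gives the same grasp; the last joint's range is limited). The gripper opens to 85 mm and grips with 20 to 120 N. Pads are 22 mm wide; open, the fingers measure 114 mm over their backs; the gripper's body (76 mm by 85 mm) begins 54 mm behind the grasp point. The pads swing forward as they close: fully open they stand 13 mm farther back than shut.
Start: joints at [52.466, 21.807, 74.336, -0, 83.858, -12.336], TCP at [0.234, 0.498, 0.231] pointing down, gripper open.
Joint ranges: [-178.18, 178.18], [-50.72, 133.34], [12.68, 142.11], [-81.47, 261.47], [9.98, 163.14], [-165.26, 165.26]. Speed limits (degrees/s): [136.94, 136.94, 180, 180, 180, 180].

## Interface

Orientations are given as a 3x3 rotation matrix whose columns are the frame's x, y, z axes.
In Python, from rig import * gives the robot as it stands. The module is installed in compiled form; this text tells all that it offers.
- The arm moves only by the shell command python3 -m pendant 'ROWS' [OPENING] [FORCE]. ROWS is JSON, a list of rows, each a list of 2 entries, a list of its own where there are three numbers: the shift along the tool's x, y, z as a fraction of full scale, then the turn, a rotation vector about the tool's x, y, z as a fraction of full scale. A call has 1 to 8 rows; each row shifts and turns the commanded pose from where the row before left it, along the tool's axes as they then stand; what a row does not reach is not made up. Full scale, the value 1, is 40 mm for a shift and 5 degrees for a turn. A row lasts 1/8 s, in which the tool goes at most 62.5 mm and 10.7 degrees, less where a joint would pass 70% of its speed; a pose out of reach is approached as far as the arm can. A call with a number of a shift or a turn outside -1 to 1 is refused whole. A call with a gripper value outside its range is refused whole. OPENING is the opening, from 0 (shut) to 1 (fully open), set as the call begins (- or left out, the last holds). The fingers move at their own pace and stop on an object; FORCE is the grip in N (left out, the last holds). Time passes only in rows, so rows that do not move let the fingers close. It gives the time, the measured TCP pose, the force, the opening and the grip force at its end, in the units of the state.
- observe(): the state, without advancing time (a new reading comes with each control period).
- get_image(name): name is "scene" or "top" or "wrist"; returns a dict with "img" (480x640x3 uint8, blue, green, red), "range_z" (480x640 float32, m along the optical axis (not along the pixel's ray), 0 where there is no reading), "camera_matrix" (3x3 intrinsics, pixels), "eye" and "rotation" of the camera in the world. Camera axes: x right, y down, z forward; pixel columns grow to the right and rows downward; lengths in m; the calibration is good to about 2 mm. A picture is of the moment at which its call begins.
- close_job(): hands the job in; it is judged then, once.
Trained networks look in the newest picture that a camera, given by its name, has taken for a name from the list of things; names that differ only in an ending like _2 or _b are one class to them, and where a whole thing is asked for, a point or a joint stands for the part that bears it (a point fixed in the world has none). Each returns a list of dicts, best first, with "conf" (0 to 1); they miss things now and then, are a little off and sometimes report something else, mostly with a low value. They report only what shows in the picture. A call takes as long as a camera call. They do not tell look-alikes from the thing itself.
- regions_of(camera, query): "mask" (480x640 bool, what is visible of it).
- landmark_of(camera, query): "point" ([x, y, z] in m, in world coordinates, good to about 4 mm: a listed point, or the origin of a listed thing).
The state is a dict: "time_s": time; "q": joint angles; "qvel": joint speeds; "joint_efforts": joint torques, N m; "position": TCP position; "tool_rot": TCP orientation; "ft_force": force on the tool from outside, world axes, zero at the start; "wrist_torque": the same for the moment, N m; "grip_width": finger opening in m; "gripper_force": force on a finger pad.
Only numpy, scipy, OpenCV 4.12 (cv2) and the standard library are available. Lean on these libraries where they do the work, as an engineer would, in place of code of your own. Each camera call takes 0.05 s, during which the arm holds its last target. There are 200 camera calls.

## Task

Lock the sample changer's carousel for transport: push its finger post round until the slot across the disc lines up with the locking bar, then push the bar by its upright tab straight through the slot until it is fully home, with its nose in the keeper on the far side of the disc, and draw back. Only push with the fingers: do not grip the post or the tab, do not lift the bar, and leave the vials and everything else on the bench where they stand.

Things in the scene. Friction and masses are not known exactly. Their poses are not given: they have to be found in the camera images.
- changer: the sample changer, fixed to the bench: a long low grey plate with, in one row along its x, the bar's aluminium channel (-248 to -48 mm, open on top, walls 15 mm apart, 20 mm above the bench), the round carousel (-45 to 45), the keeper (48 to 76) and a cream housing 34 mm high (82 to 128). Origin on the bench under the carousel's axis; x is the way the bar is pushed, z up.
- bridge (a point): middle of the rear top edge of the aluminium bridge over the end of the channel next to the carousel: 33 mm wide, 36 mm long, top 31 mm above the bench. The bar runs under it; the tab stops against its rear face. Axes as the changer.
- keeper (a point): middle of the mouth of the keeper: two aluminium cheeks 18 mm apart, top 26 mm above the bench, 20 mm deep, closed behind, open on top. This point is 48 mm beyond the carousel's axis, 18 mm above the bench; fully home, the nose is 14 mm inside it. Axes as the changer.
- carousel (a joint): turn of the carousel in rad, growing clockwise from above, -0.45 to 3.59. The slot meets the bar at 0 (post on the changer's +y side) and at 3.1416 (post on its -y side): either will do. At value t the post stands at angle pi/2 - t from the changer's x. It takes 2 N on the post and stays where left. The bar's nose pulls in the last 0.1 rad; farther off, the bar stops at the rim.
- carousel_slot (a point): centre of the carousel's top face, 25 mm above the bench, on its upright axis. Carousel: aluminium disc of 90 mm diameter with a straight slot right across it (17 mm wide, mouths flared, dark floor) and five black vial wells. The slot runs along this point's x axis; its y axis points to the finger post.
- post_mid (a point): half-way up the carousel's finger post: upright steel pin, 14 mm in diameter, 30 mm high (25 to 55 mm above the bench), 30 mm from the carousel's axis, at right angles to the slot. This point is 40 mm above the bench.
- bar_nose (a point): middle of the front face of the locking bar: loose steel bar, 12 x 12 mm, 156 mm long, 0.22 kg, nose tapered over 4 mm, lying in the channel with its underside 12 mm above the bench. x points forward along the bar. At the start the nose is 54 to 78 mm before the carousel's axis; fully home it is 62 mm beyond it, where the tab meets the bridge.
- bar_tab (a point): middle of the upright tab near the bar's rear end, 150 mm behind the nose face: steel plate 8 mm thick along the bar, 24 mm wide, 24 to 56 mm above the bench; this point is 40 mm above the bench. Its rear face is pushed. Fully home it is 88 mm before the carousel's axis.
- vial_a: bystander: capped glass vial, 22 mm in diameter, 45 mm high, beside the channel on its +y side; origin at its underside
- vial_b: bystander: the same kind of vial, beside the channel on its -y side
- vial_c: bystander: the same kind of vial, beside the carousel on its -y side
- reagent: bystander: amber reagent bottle, 68 mm in diameter, 100 mm high, beyond the jar on the right; origin at its underside
- beaker: bystander: open glass beaker, 68 mm in diameter, 85 mm high, far side of the bench; origin at its underside
- driver: bystander: screwdriver, 180 mm long, lying on the left
- jar: bystander: white capped jar, 56 mm in diameter, 65 mm high, on the right; origin at its underside
- bar: the locking bar itself; its origin lies under the middle of the tab, on the bar's underside; x forward along the bar
Things that resemble listed ones, but are neither listed nor needed, are in the scene too. What is meant by the bar is not green, red or turquoise, and is the smaller of those in its own colour.

How it is judged (in metres and radians):
On the way:
1. the slot is lined up with the bar (within about 9 degrees) while the bar is still outside the disc's straight slot (angle between the x axis of carousel_slot and the x axis of changer, either way round below 0.15 rad and x of bar_nose in the frame of changer below -0.03 m), for 0.1 s.
At the end, for the whole second after the job is handed in: The bar lies level through the carousel's slot with its nose in the keeper, at least 56 mm beyond the carousel's axis (62 mm is fully home) and within 6 mm of the keeper's middle, the slot within 0.1 rad of the bar, everything at rest (x of bar_nose in the frame of changer above 0.056 m and angle between the x axis of carousel_slot and the x axis of changer, either way round below 0.1 rad and height (world z) of bar_nose between 0.01 and 0.026 m and y of bar_nose in the frame of changer between -0.006 and 0.006 m and height (world z) of bar_tab below 0.048 m and linear speed of bar below 0.01 m/s and velocity of joint carousel between -0.05 and 0.05 rad/s); the robot touches nothing.
It fails at once if the bar is lifted (its nose or tab more than about 12 mm above where it lay) (height (world z) of bar_nose above 0.032 m or height (world z) of bar_tab above 0.053 m).
It fails at once if the finger post is gripped (post between the jaws) (horizontal distance between the grasp point and post_mid below 0.006 m and height (world z) of the grasp point below 0.06 m).
It fails at once if the tab is gripped (tab between the jaws) (x of the grasp point in the frame of bar_tab between -0.006 and 0.006 m and y of the grasp point in the frame of bar_tab between -0.018 and 0.018 m and height (world z) of the grasp point below 0.06 m).
It fails at once if a bystander is moved by more than 30 mm or knocked over (distance of any of vial_a, vial_b, vial_c, reagent, beaker, driver, jar from where it was at the start of the episode above 0.03 m or angle between any of vial_a, vial_b, vial_c, reagent, beaker, jar's own z axis and vertical above 0.5 rad).
It also fails if it takes over 45 s, if anything falls off the work surface, if the arm or the gripper's body presses on something with over 40 N, if the wrist force passes 120 N, or if a joint passes its speed limit or range.

## Working session

There is one attempt and no reset: what is moved stays moved. The work goes in short steps, Python scripts to look and compute and a shell command to move; the robot and the scene stay as the last step left them, time stands still between calls to the robot, and variables do not carry over. Pictures are saved under pics/ and viewed, at most 10 in all, crops included, and the job is handed in when it is done.

```bash
mkdir -p pics; cat > h.py <<'E'
from rig import *
import numpy as np, cv2
def px(c,p):
    v=c["rotation"].T@(np.array(p)-c["eye"]); u=c["camera_matrix"]@v; return u[:2]/u[2]
E
python3 - <<'E'
from h import *
s=observe();print(s["time_s"],s["position"],np.round(s["tool_rot"],3).tolist(),s["grip_width"])
for cam in("top","scene"):
    c=get_image(cam); cv2.imwrite(f"pics/{cam}1.png",c["img"]); print(cam,np.round(c["eye"],3))
    for q in("carousel_slot","post_mid","bar_nose","bar_tab","bridge","keeper","changer","vial_a","jar","reagent"):
        for r in landmark_of(cam,q)[:4]: print(cam,q,round(r["conf"],2),np.round(r["point"],3),np.round(px(c,r["point"])))
E
```

```text
0.0 [0.23398982 0.49741463 0.23069885] [[-0.905, 0.426, -0.001], [0.426, 0.905, -0.001], [0.0, -0.001, -1.0]] 0.08566053192802606
top [ 4.680e-01 -1.000e-03  1.258e+00]
top carousel_slot 0.82 [0.566 0.051 0.027] [307. 230.]
top bar_nose 0.89 [0.282 0.103 0.012] [286. 330.]
top bar_nose 0.76 [ 0.227 -0.268  0.01 ] [417. 353.]
top bar_nose 0.76 [ 0.855 -0.126  0.007] [371. 133.]
top bar_nose 0.65 [ 0.542 -0.004  0.016] [326. 239.]
top bar_tab 0.84 [ 0.352 -0.434  0.026] [478. 310.]
top bar_tab 0.79 [0.352 0.289 0.037] [219. 304.]
top bar_tab 0.7 [ 0.742 -0.225  0.027] [405. 171.]
top bar_tab 0.57 [ 0.356 -0.098  0.039] [358. 306.]
top bridge 0.71 [ 0.53  -0.027  0.037] [334. 243.]
top bridge 0.46 [ 0.491 -0.146  0.041] [376. 258.]
top keeper 0.6 [0.58  0.098 0.014] [291. 225.]
top changer 0.98 [ 0.562  0.048 -0.004] [308. 232.]
top changer 0.6 [ 0.495 -0.146  0.011] [375. 257.]
top vial_a 0.64 [ 0.589 -0.116  0.002] [365. 224.]
top vial_a 0.53 [ 0.673  0.061 -0.003] [305. 194.]
top vial_a 0.38 [ 0.448 -0.05  -0.002] [341. 272.]
top vial_a 0.18 [0.518 0.449 0.003] [168. 243.]
top jar 0.
[... 370 characters left out ...]
   0.006] [127. 286.]
scene bar_nose 0.6 [0.285 0.105 0.006] [247. 212.]
scene bar_tab 0.89 [0.351 0.285 0.038] [300. 179.]
scene bar_tab 0.86 [ 0.35  -0.435  0.026] [106. 350.]
scene bar_tab 0.83 [ 0.357 -0.097  0.04 ] [222. 248.]
scene bar_tab 0.83 [ 0.744 -0.226  0.03 ] [354. 344.]
scene bridge 0.61 [ 0.534 -0.028  0.03 ] [304. 256.]
scene keeper 0.69 [0.583 0.096 0.018] [346. 238.]
scene changer 0.8 [0.564 0.051 0.001] [331. 251.]
scene vial_a 0.73 [ 0.675  0.067 -0.003] [376. 261.]
scene vial_a 0.72 [ 0.448 -0.044 -0.002] [269. 260.]
scene vial_a 0.56 [ 0.589 -0.11  -0.004] [309. 295.]
scene jar 0.71 [ 0.455 -0.436 -0.001] [154. 381.]
scene reagent 0.6 [ 0.646 -0.353  0.002] [272. 385.]
```

View pics/top1.png

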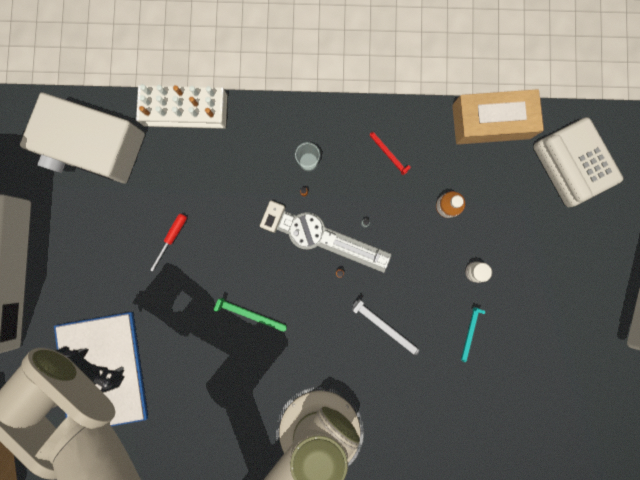

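View pics/scene1.png

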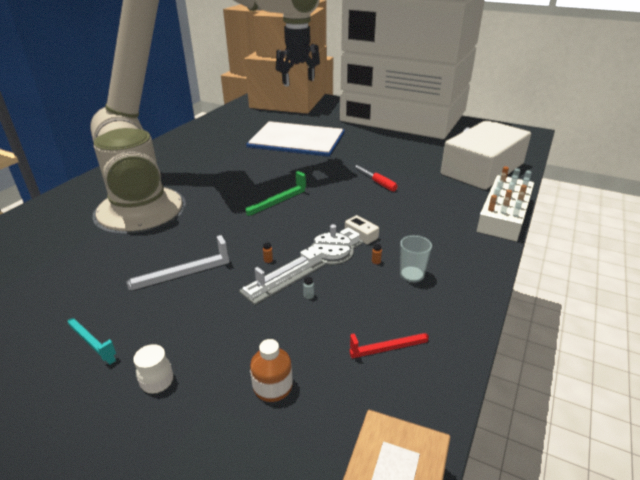

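The grey bar in the channel, its tab at about (376,257) in top, is smaller than the loose grey one at (357,305)-(417,352). The others are green (250,315), red (390,152) and turquoise (472,335). The one in the channel fits, so I'll confirm it in an enlarged crop.

```bash
python3 - <<'E'
from h import *
t=cv2.imread("pics/top1.png")[190:285,250:430]; s=cv2.imread("pics/scene1.png")[205:305,230:390]
a=cv2.resize(t,(600,317),interpolation=cv2.INTER_CUBIC); b=cv2.resize(s,(600,280*600//448),interpolation=cv2.INTER_CUBIC)[:280]
cv2.imwrite("pics/crop1.png",np.vstack([a,b]))
for cam in("top","scene"):
    get_image(cam)
    for q in("post_mid","carousel_slot","bar_tab","bar_nose","keeper","bridge"):
        for r in landmark_of(cam,q):
            p=r["point"]
            if np.hypot(p[0]-.56,p[1]-.05)<.28 and p[0]>.4:print(cam,q,round(r["conf"],2),np.round(p,4))
E
```

```text
top post_mid 0.93 [0.5561 0.0813 0.0358]
top post_mid 0.45 [0.5825 0.0987 0.0139]
top carousel_slot 0.89 [0.565  0.0492 0.0267]
top carousel_slot 0.54 [ 0.4928 -0.1431  0.0132]
top carousel_slot 0.49 [0.554  0.0802 0.0365]
top bar_tab 0.64 [ 0.4867 -0.1459  0.043 ]
top bar_nose 0.75 [ 0.5436 -0.0069  0.0223]
top keeper 0.55 [0.5801 0.096  0.0143]
top bridge 0.86 [ 0.5327 -0.0264  0.0351]
top bridge 0.41 [ 0.7667  0.0564 -0.002 ]
scene post_mid 0.62 [0.5537 0.0793 0.0376]
scene carousel_slot 0.76 [0.5666 0.0535 0.0236]
scene bar_tab 0.69 [ 0.4919 -0.1455  0.0388]
scene bar_nose 0.9 [ 0.5463 -0.0056  0.0204]
scene keeper 0.97 [0.5793 0.0955 0.0172]
scene keeper 0.34 [ 0.4939 -0.1445  0.0115]
scene bridge 0.7 [ 0.535  -0.027   0.0265]
scene bridge 0.42 [ 0.4924 -0.144   0.0401]
```

View pics/crop1.png

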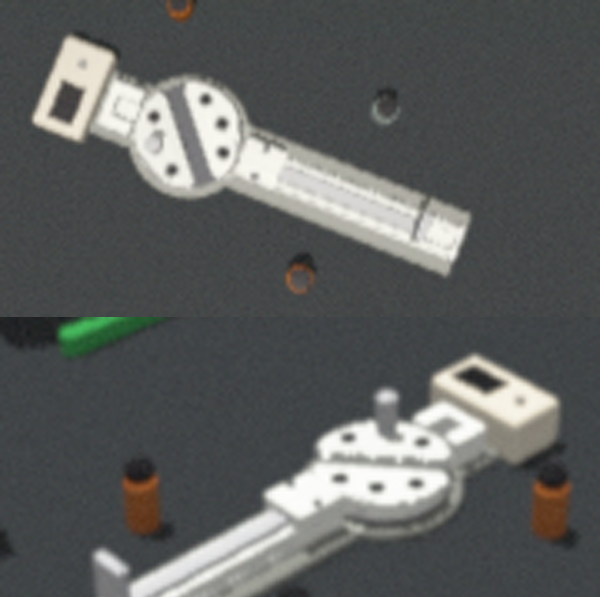

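The crop shows the small grey bar in the channel: tab at about (437,215) in the top view and (110,575) in the scene view, nose under the bridge. The slot runs from (178,85) to (205,185) and the post is at (155,142). That makes t about +0.85 rad, so I'll push the post anticlockwise to t = 0. The changer's x lies at about 69° in the world.

```bash
python3 -m pendant '[[[-0.96,-0.45,0],[0,0,0]],[[-0.96,-0.45,0],[0,0,0]],[[-0.96,-0.45,0],[0,0,0]],[[-0.96,-0.45,0],[0,0,0]],[[-0.96,-0.45,0],[0,0,0]],[[-0.96,-0.45,0],[0,0,0]],[[-0.96,-0.45,0],[0,0,0]],[[-0.96,-0.45,0],[0,0,0]]]' 0 40
python3 -m pendant '[[[-0.96,-0.45,0],[0,0,0]],[[-0.96,-0.45,0],[0,0,0]],[[0,0,0],[0,0,1]],[[0,0,0],[0,0,1]],[[0,0,0],[0,0,1]],[[0,0,0],[0,0,1]],[[0,0,0],[0,0,1]],[[0,0,0],[0,0,1]]]'
python3 -m pendant '[[[0,0,0],[0,0,1]],[[0,0,0],[0,0,1]],[[0,0,0],[0,0,1]],[[0,0,0],[0,0,1]],[[0,0,0],[0,0,1]],[[0,0,0],[0,0,1]],[[0,0,0],[0,0,1]],[[0,0,0],[0,0,1]]]'
python3 -m pendant '[[[0,0,0],[0,0,1]],[[0,0,0],[0,0,1]],[[0,0,0],[0,0,1]],[[0,0,0],[0,0,0.1]],[[0,0,0],[0,0,0]]]'
cat >> h.py <<'E'
def rep(names=("carousel_slot","post_mid","bar_tab","bar_nose","keeper","bridge"),cams=("wrist","top","scene"),c0=(.56,.0)):
    for cam in cams:
        get_image(cam)
        for q in names:
            for r in landmark_of(cam,q):
                p=r["point"]
                if .45<p[0]<.65 and -.2<p[1]<.15 and r["conf"]>.4:print(cam,q,round(r["conf"],2),np.round(p,4))
E
python3 - <<'E'
from h import *
s=observe();print(s["time_s"],s["position"],np.round(s["tool_rot"],3).tolist(),s["grip_width"],s["q"])
rep()
cv2.imwrite("pics/wrist1.png",get_image("wrist")["img"])
E
```

```text
time_s: 2.8
position: [0.4516, 0.2354, 0.2315]
tool_rot: [[-0.905, 0.426, 0.0], [0.426, 0.905, 0.0], [-0.0, 0.0, -1.0]]
ft_force: [0.2, 1.1, 0.0]
grip_width: 0.0001
gripper_force: 0.0
time_s: 3.8
position: [0.505, 0.1713, 0.2313]
tool_rot: [[-0.568, 0.823, 0.0], [0.823, 0.568, 0.0], [-0.0, 0.0, -1.0]]
ft_force: [-0.7, 0.0, -0.6]
grip_width: -0.0002
gripper_force: 0.0
time_s: 4.8
position: [0.505, 0.1713, 0.2313]
tool_rot: [[0.093, 0.996, 0.0], [0.996, -0.093, 0.0], [0.0, 0.0, -1.0]]
ft_force: [-0.1, -0.2, 0.0]
grip_width: -0.0002
gripper_force: 0.0
time_s: 5.42
position: [0.505, 0.1713, 0.2313]
tool_rot: [[0.352, 0.936, 0.0], [0.936, -0.352, -0.0], [0.0, 0.0, -1.0]]
ft_force: [-0.2, 0.1, -0.8]
grip_width: 0.0
gripper_force: 0.0
5.425 [0.50497548 0.1712718  0.23132652] [[0.352, 0.936, 0.0], [0.936, -0.352, -0.0], [0.0, 0.0, -1.0]] 4.392583544546554e-05 [ 6.00554113e+00  2.01196439e+01  7.69851569e+01 -2.36508920e-04
  8.28943358e+01  2.66222045e+01]
wrist carousel_slot 0.79 [0.5655 0.0581 0.025 ]
wrist post_mid 0.88 [0.5539 0.0778 0.0406]
wrist keeper 0.76 [0.5782 0.0962 0.0188]
wrist bridge 0.65 [ 0.5334 -0.0257  0.0339]
wrist bridge 0.49 [ 5.911e-01 -1.106e-01  2.000e-04]
top carousel_slot 0.62 [0.564  0.0482 0.0277]
top post_mid 0.69 [ 0.4958 -0.1448  0.0128]
top post_mid 0.58 [0.5548 0.0839 0.0382]
top bar_tab 0.46 [ 0.4873 -0.1467  0.0401]
top keeper 0.71 [0.5816 0.0988 0.0134]
top bridge 0.85 [ 0.5321 -0.0264  0.035 ]
top bridge 0.71 [0.5548 0.0837 0.0357]
scene carousel_slot 0.79 [0.5664 0.0547 0.0215]
scene post_mid 0.84 [0.5535 0.079  0.0392]
scene bar_tab 0.78 [ 0.4906 -0.1463  0.0381]
scene bar_nose 0.84 [ 0.5442 -0.0025  0.0199]
scene keeper 0.81 [0.5839 0.0994 0.0193]
scene bridge 0.77 [ 0.5352 -0.0275  0.0291]
```

View pics/wrist1.png

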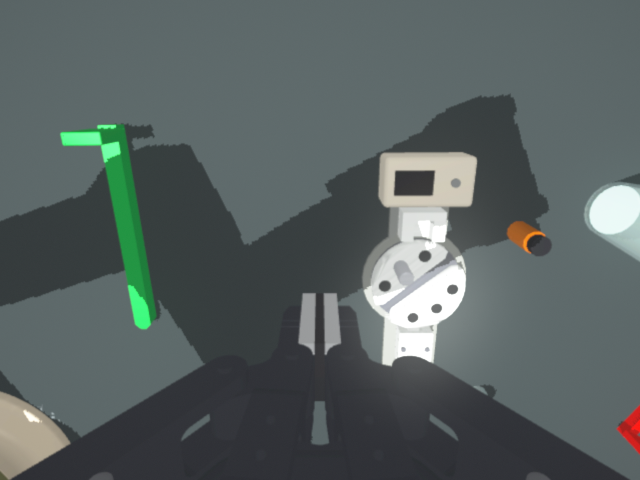

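The wrist view shows the carousel at (419,281), the post at (403,272), the keeper at (420,222) and the bridge at (415,347). The changer's x points up the image, along the tool's x, and the closed fingers are at (320,322). Next I go above the keeper side of the post and descend.

```bash
python3 -m pendant '[[[-0.42,0.91,0],[0,0,0]],[[-0.42,0.91,0],[0,0,0]],[[0,0,0.98],[0,0,0]],[[0,0,0.98],[0,0,0]],[[0,0,0.98],[0,0,0]],[[0,0,0.98],[0,0,0]],[[0,0,0.98],[0,0,0]],[[0,0,0],[0,0,0]]]'
python3 - <<'E'
from h import *
cv2.imwrite("pics/wrist2.png",get_image("wrist")["img"])
rep(("post_mid","carousel_slot","keeper"))
E
```

```text
time_s: 7.52
position: [0.5598, 0.1141, 0.0333]
tool_rot: [[0.354, 0.935, -0.005], [0.935, -0.354, 0.0], [-0.002, -0.005, -1.0]]
ft_force: [-0.5, -0.0, 0.6]
grip_width: -0.0001
gripper_force: 0.0
wrist post_mid 0.84 [0.5526 0.0783 0.0401]
top post_mid 0.86 [0.5584 0.0804 0.0352]
top carousel_slot 0.83 [0.5652 0.0499 0.0251]
top keeper 0.97 [0.5778 0.0995 0.0148]
scene post_mid 0.73 [0.5545 0.0799 0.0408]
scene carousel_slot 0.67 [0.5661 0.0556 0.0223]
scene keeper 0.66 [0.577  0.0967 0.0165]
```

View pics/wrist2.png

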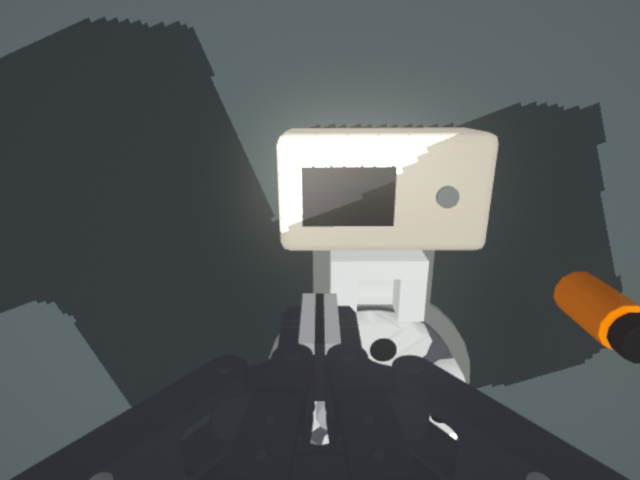

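The fingers at (320,320) stand on the keeper side of the post and clear of everything. The housing edges are square to the image, so the yaw is right. Pushing along −x.

```bash
python3 -m pendant '[[[-0.2,0,0],[0,0,0]],[[-0.2,0,0],[0,0,0]],[[-0.15,0,0],[0,0,0]],[[-0.1,0,0],[0,0,0]],[[-0.1,0,0],[0,0,0]],[[0,0,0],[0,0,0]]]'
python3 - <<'E'
from h import *
rep(("post_mid","carousel_slot"))
E
```

```text
time_s: 8.93
position: [0.5493, 0.087, 0.0351]
tool_rot: [[0.353, 0.935, -0.002], [0.935, -0.353, 0.002], [0.001, -0.003, -1.0]]
ft_force: [-1.1, 5.6, 0.3]
grip_width: -0.0001
gripper_force: 2.2
wrist carousel_slot 0.88 [0.5623 0.0563 0.0271]
top carousel_slot 0.62 [0.5657 0.0499 0.0252]
scene post_mid 0.68 [0.5415 0.067  0.0407]
scene carousel_slot 0.87 [0.5637 0.0538 0.0208]
```

```bash
python3 -m pendant '[[[-0.08,0,0],[0,0,0]],[[-0.07,0,0],[0,0,0]],[[0,0,0],[0,0,0]]]'
python3 - <<'E'
from h import *
rep(("post_mid","carousel_slot"))
c=get_image("scene");i=c["img"][205:285,270:390];t=get_image("top")["img"][200:260,265:355]
w=get_image("wrist")["img"]
cv2.imwrite("pics/c2.png",np.vstack([np.hstack([cv2.resize(i,(450,300),interpolation=2),cv2.resize(t,(350,300),interpolation=2)]),np.hstack([cv2.resize(w,(400,300)),np.zeros((300,400,3),np.uint8)])]))
E
```

```text
time_s: 9.75
position: [0.548, 0.0804, 0.0353]
tool_rot: [[0.354, 0.935, -0.001], [0.935, -0.354, 0.001], [0.0, -0.001, -1.0]]
ft_force: [-1.6, 1.7, -0.2]
grip_width: -0.0001
gripper_force: 1.1
wrist carousel_slot 0.64 [0.562  0.0537 0.026 ]
scene post_mid 0.69 [0.5396 0.0646 0.0387]
scene carousel_slot 0.6 [0.5654 0.0529 0.0239]
```

View pics/c2.png

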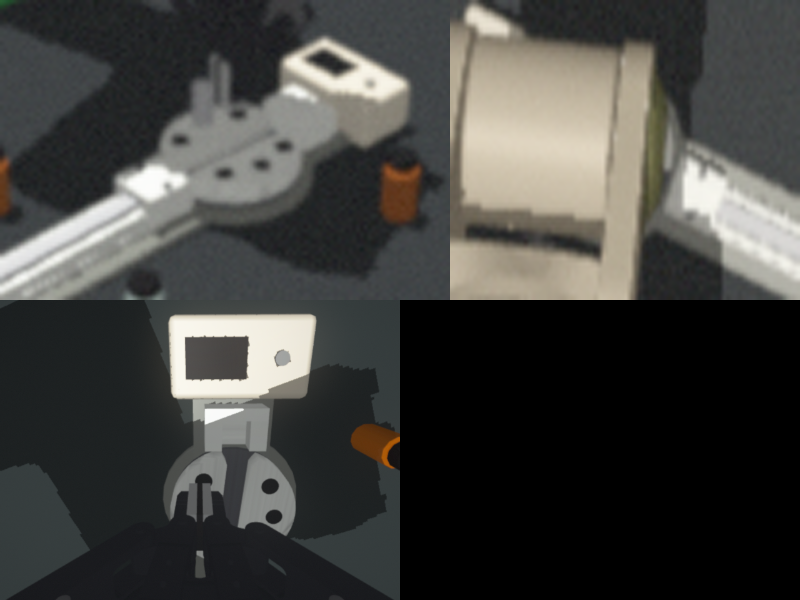

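The fingers hold the post from the keeper side. In the wrist picture (lower left) the slot runs from (230,530) to (237,447), still slightly short of aligned with the keeper at (238,430). I'll measure the angle from the range image.

```bash
cat >> h.py <<'E'
def slot(C=(.5645,.0522),yaw=69.3):
    c=get_image("wrist"); z=c["range_z"]; K=c["camera_matrix"]
    v,u=np.nonzero(z>0); d=z[v,u]
    P=np.c_[(u-K[0,2])/K[0,0]*d,(v-K[1,2])/K[1,1]*d,d]@c["rotation"].T+c["eye"]
    a=np.radians(yaw); R=np.array([[np.cos(a),np.sin(a)],[-np.sin(a),np.cos(a)]])
    L=(P[:,:2]-C)@R.T; r=np.hypot(*L.T)
    m=(r<43)&(r<.043)&(abs(L[:,1])<.03)
    out=[]
    for x0 in np.arange(-.04,.044,.004):
        s=m&(abs(L[:,0]-x0)<.002); f=s&(P[:,2]<.019); 
        if f.sum()>8: out.append((x0,L[f,1].min(),L[f,1].max(),np.median(P[f,2]),f.sum()))
    print(np.round(np.array(out)*[1e3,1e3,1e3,1e3,1],1))
    t=m&(P[:,2]>.022)&(P[:,2]<.028); print("top z",np.median(P[t,2]) if t.any() else None)
    # keeper: cheeks and gap
    k=(L[:,0]>.052)&(L[:,0]<.064)&(abs(L[:,1])<.03); h=k&(P[:,2]>.022)&(P[:,2]<.03)
    if h.any(): print("cheeks y",np.round(np.percentile(L[h,1],[1,99])*1e3,1))
    hs=(L[:,0]>.078)&(L[:,0]<.135)&(abs(L[:,1])<.06)&(P[:,2]>.03)&(P[:,2]<.038)
    if hs.sum()>50:
        rc=cv2.minAreaRect((L[hs]*1e3).astype(np.float32)); print("housing",rc)
E
python3 -c "
from h import *
slot()"
```

```text
[[-2.00e+01 -6.40e+00 -4.00e-01  1.08e+01  4.80e+01]
 [-1.60e+01 -6.70e+00  1.30e+00  1.08e+01  1.16e+02]
 [-1.20e+01 -7.10e+00  3.50e+00  1.10e+01  1.65e+02]
 [-8.00e+00 -7.60e+00  4.20e+00  1.10e+01  1.95e+02]
 [-4.00e+00 -7.70e+00  5.10e+00  1.10e+01  2.10e+02]
 [-0.00e+00 -8.10e+00  5.80e+00  1.10e+01  2.25e+02]
 [ 4.00e+00 -8.30e+00  6.40e+00  1.09e+01  2.60e+02]
 [ 8.00e+00 -8.80e+00  6.40e+00  1.09e+01  2.61e+02]
 [ 1.20e+01 -9.00e+00  6.20e+00  1.09e+01  2.67e+02]
 [ 1.60e+01 -9.40e+00  5.80e+00  1.10e+01  2.71e+02]
 [ 2.00e+01 -9.80e+00  5.50e+00  1.09e+01  2.81e+02]
 [ 2.40e+01 -1.01e+01  5.20e+00  1.08e+01  2.88e+02]
 [ 2.80e+01 -1.06e+01  4.80e+00  1.10e+01  2.92e+02]
 [ 3.20e+01 -1.09e+01  4.50e+00  1.09e+01  3.04e+02]
 [ 3.60e+01 -1.18e+01  5.90e+00  1.10e+01  3.44e+02]
 [ 4.00e+01 -1.43e+01  8.10e+00  1.10e+01  4.26e+02]]
top z 0.024846851982297857
cheeks y [-18.8  20.9]
housing ((105.62467956542969, 1.5249557495117188), (44.84235382080078, 79.26172637939453), 0.262266606092453)
```

```bash
python3 -m pendant '[[[-0.04,0,0],[0,0,0]],[[-0.03,0,0],[0,0,0]],[[0,0,0],[0,0,0]],[[0,0,0],[0,0,0]]]'
python3 -c "
from h import *
slot((.5634,.0526),69.55)"
```

```text
time_s: 10.9
position: [0.5474, 0.0778, 0.0353]
tool_rot: [[0.353, 0.935, -0.0], [0.935, -0.353, -0.0], [-0.0, -0.0, -1.0]]
ft_force: [-0.5, 2.2, 0.6]
grip_width: 0.0
gripper_force: 1.1
[[-2.40e+01 -9.00e+00 -2.90e+00  1.08e+01  3.40e+01]
 [-2.00e+01 -9.10e+00 -1.00e-01  1.09e+01  1.24e+02]
 [-1.60e+01 -9.10e+00  2.60e+00  1.08e+01  1.64e+02]
 [-1.20e+01 -9.10e+00  3.30e+00  1.09e+01  1.97e+02]
 [-8.00e+00 -9.30e+00  3.80e+00  1.10e+01  2.03e+02]
 [-4.00e+00 -9.20e+00  4.50e+00  1.10e+01  2.20e+02]
 [-0.00e+00 -9.10e+00  5.00e+00  1.09e+01  2.41e+02]
 [ 4.00e+00 -9.20e+00  6.00e+00  1.09e+01  2.63e+02]
 [ 8.00e+00 -9.20e+00  6.60e+00  1.09e+01  2.69e+02]
 [ 1.20e+01 -9.20e+00  6.70e+00  1.08e+01  2.68e+02]
 [ 1.60e+01 -9.30e+00  6.30e+00  1.09e+01  2.88e+02]
 [ 2.00e+01 -9.40e+00  6.40e+00  1.09e+01  2.88e+02]
 [ 2.40e+01 -9.30e+00  6.50e+00  1.08e+01  3.02e+02]
 [ 2.80e+01 -9.20e+00  6.60e+00  1.09e+01  2.96e+02]
 [ 3.20e+01 -9.40e+00  6.70e+00  1.09e+01  3.09e+02]
 [ 3.60e+01 -9.60e+00  8.10e+00  1.08e+01  3.39e+02]
 [ 4.00e+01 -1.15e+01  1.05e+01  1.10e+01  4.55e+02]]
top z 0.024869322967374513
cheeks y [-20.2  19.4]
housing ((105.63199615478516, -0.16848373413085938), (79.46739959716797, 44.76850891113281), 89.74626922607422)
```

The slot is aligned within about 0.5°. Backing off, lifting and moving behind the tab.

```bash
python3 -m pendant '[[[0.25,0,0],[0,0,0]],[[0.25,0,0],[0,0,0]],[[0,0,-0.9],[0,0,0]],[[0,0,-0.9],[0,0,0]],[[-0.4,0.3,0],[0,0,0]],[[-0.95,0.3,0],[0,0,0]],[[-0.95,0,0],[0,0,0]],[[-0.95,0,0],[0,0,0]]]'
python3 -m pendant '[[[-0.95,0,0],[0,0,0]],[[-0.95,0,0],[0,0,0]],[[-0.95,0,0],[0,0,0]],[[-0.95,0,0],[0,0,0]],[[0,0,0],[0,0,0]]]'
python3 - <<'E'
from h import *
rep(("bar_tab","bar_nose","bridge"))
cv2.imwrite("pics/wrist3.png",get_image("wrist")["img"])
E
```

```text
time_s: 11.95
position: [0.5306, -0.035, 0.1063]
tool_rot: [[0.353, 0.935, -0.001], [0.935, -0.353, 0.0], [-0.0, -0.001, -1.0]]
ft_force: [-0.1, 0.3, 0.2]
grip_width: -0.0001
gripper_force: 0.0
time_s: 12.58
position: [0.4767, -0.1779, 0.1065]
tool_rot: [[0.357, 0.934, -0.001], [0.934, -0.357, 0.0], [-0.0, -0.001, -1.0]]
ft_force: [0.4, 0.1, -0.4]
grip_width: -0.0001
gripper_force: 0.0
wrist bar_tab 0.78 [ 0.4903 -0.1469  0.0411]
top bar_tab 0.7 [ 0.4875 -0.1429  0.0396]
top bar_nose 0.56 [ 0.5422 -0.0036  0.0191]
top bridge 0.68 [ 0.5319 -0.0272  0.0368]
scene bar_tab 0.69 [ 0.49   -0.1443  0.0387]
scene bar_nose 0.82 [ 0.5455 -0.0032  0.0219]
scene bridge 0.6 [ 0.5354 -0.027   0.0277]
```

View pics/wrist3.png

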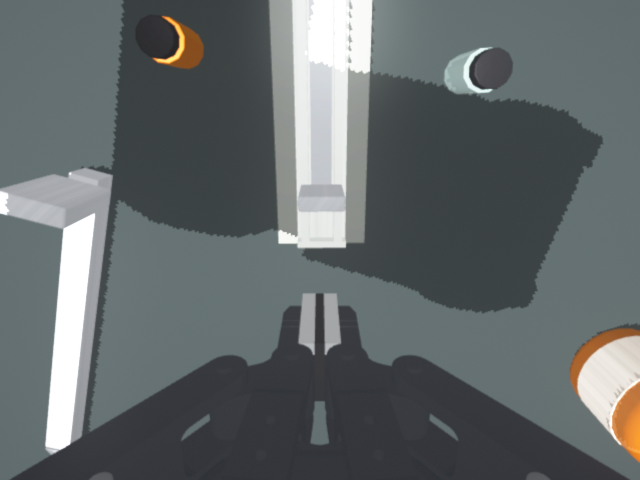

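The tab at (321,197) is straight ahead of the fingers at (320,320), with the vials well to the sides. Descending and pushing.

```bash
python3 -m pendant '[[[0,0,0.88],[0,0,-0.09]],[[0,0,0.88],[0,0,0]],[[0,0,0],[0,0,0]],[[0.3,0,0],[0,0,0]],[[0.15,0,0],[0,0,0]],[[0.15,0,0],[0,0,0]],[[0.15,0,0],[0,0,0]]]'
python3 -m pendant '[[[0.15,0,0],[0,0,0]],[[0.15,0,0],[0,0,0]],[[0.15,0,0],[0,0,0]],[[0.15,0,0],[0,0,0]],[[0,0,0],[0,0,0]]]'
python3 -c "
from h import *
p=observe()['position'][:2]-[.5634,.0526];print(p@[.35,.937],p@[-.937,.35])
rep(('bar_tab','bar_nose','post_mid'))"
```

```text
time_s: 14.1
position: [0.4882, -0.1475, 0.0376]
tool_rot: [[0.346, 0.938, 0.001], [0.938, -0.346, -0.001], [-0.001, 0.001, -1.0]]
ft_force: [-0.2, -2.0, 1.9]
grip_width: 0.0002
gripper_force: 1.4
time_s: 14.72
position: [0.496, -0.1244, 0.0368]
tool_rot: [[0.346, 0.938, -0.0], [0.938, -0.346, 0.001], [0.001, -0.001, -1.0]]
ft_force: [0.4, -0.7, -0.1]
grip_width: -0.0
gripper_force: 0.0
-0.1893888553310597 0.0011932124743453953
wrist bar_tab 0.8 [ 0.5045 -0.1122  0.0382]
top bar_nose 0.54 [0.556  0.0293 0.0181]
scene bar_tab 0.6 [ 0.5009 -0.1101  0.0382]
scene bar_nose 0.79 [0.5565 0.031  0.0218]
scene post_mid 0.65 [0.5373 0.0616 0.0393]
```

The nose is about 24 mm before the axis, already in the slot, with low force. Continuing.

```bash
python3 -m pendant '[[[0.2,0,0],[0,0,0]],[[0.2,0,0],[0,0,0]],[[0.2,0,0],[0,0,0]],[[0.2,0,0],[0,0,0]],[[0.2,0,0],[0,0,0]],[[0,0,0],[0,0,0]]]'
python3 -m pendant '[[[0.2,0,0],[0,0,0]],[[0.2,0,0],[0,0,0]],[[0.2,0,0],[0,0,0]],[[0.15,0,0],[0,0,0]],[[0,0,0],[0,0,0]]]'
python3 -c "
from h import *
p=observe()['position'][:2]-[.5634,.0526];print(p@[.35,.937],p@[-.937,.35])
rep(('bar_tab','bar_nose','post_mid'))"
```

```text
time_s: 16.08
position: [0.5101, -0.0869, 0.0369]
tool_rot: [[0.345, 0.938, 0.0], [0.938, -0.345, 0.0], [0.0, 0.0, -1.0]]
ft_force: [-0.3, -0.5, -0.1]
grip_width: -0.0002
gripper_force: 0.0
time_s: 16.7
position: [0.5204, -0.0588, 0.0369]
tool_rot: [[0.346, 0.938, 0.0], [0.938, -0.346, 0.0], [0.0, -0.0, -1.0]]
ft_force: [0.8, -0.3, -0.3]
grip_width: 0.0001
gripper_force: 0.0
-0.11947106829822074 0.0013325062843343241
wrist bar_tab 0.93 [ 0.5277 -0.0407  0.0368]
top bar_nose 0.61 [0.5797 0.099  0.0202]
top post_mid 0.75 [0.5384 0.0642 0.0362]
scene bar_tab 0.47 [ 0.524  -0.0456  0.0427]
scene bar_nose 0.48 [0.5792 0.0933 0.0198]
scene post_mid 0.65 [0.5363 0.06   0.0381]
scene post_mid 0.48 [0.582  0.099  0.0198]
```

```bash
python3 -m pendant '[[[0.1,0,0],[0,0,0]],[[0.1,0,0],[0,0,0]],[[0.1,0,0],[0,0,0]],[[0.05,0,0],[0,0,0]],[[0,0,0],[0,0,0]]]'
python3 -m pendant '[[[0.03,0,0],[0,0,0]],[[0.03,0,0],[0,0,0]],[[0,0,0],[0,0,0]]]'
python3 -c "
from h import *
p=observe()['position'][:2]-[.5634,.0526];print(p@[.35,.937],p@[-.937,.35])"
```

```text
time_s: 17.92
position: [0.5252, -0.0461, 0.0369]
tool_rot: [[0.346, 0.938, 0.0], [0.938, -0.346, 0.0], [0.0, 0.0, -1.0]]
ft_force: [-0.6, 0.0, 1.5]
grip_width: -0.0002
gripper_force: 0.0
time_s: 18.3
position: [0.526, -0.044, 0.0369]
tool_rot: [[0.346, 0.938, 0.0], [0.938, -0.346, 0.0], [0.0, 0.0, -1.0]]
ft_force: [-0.8, -0.6, 0.3]
grip_width: -0.0001
gripper_force: 0.3
-0.10361409023955834 0.001273476298611298
```

```bash
python3 -m pendant '[[[0.03,0,0],[0,0,0]],[[0.03,0,0],[0,0,0]],[[0,0,0],[0,0,0]]]'
python3 -m pendant '[[[0.03,0,0],[0,0,0]],[[0.03,0,0],[0,0,0]],[[0,0,0],[0,0,0]]]'
```

```text
time_s: 18.68
position: [0.5263, -0.0431, 0.037]
tool_rot: [[0.346, 0.938, -0.001], [0.938, -0.346, -0.002], [-0.003, -0.0, -1.0]]
ft_force: [-4.2, -9.9, 0.8]
grip_width: -0.0002
gripper_force: 5.2
time_s: 19.05
position: [0.5264, -0.0429, 0.037]
tool_rot: [[0.345, 0.938, -0.003], [0.938, -0.345, -0.006], [-0.007, -0.001, -1.0]]
ft_force: [-8.6, -23.5, 2.8]
grip_width: -0.0001
gripper_force: 12.6
```

The tab is firmly against the bridge: the force rises with no travel, and the fingers stopped where expected. Drawing back and up.

```bash
python3 -m pendant '[[[-0.3,0,0],[0,0,0]],[[-0.6,0,0],[0,0,0]],[[-0.6,0,0],[0,0,0]],[[0,0,-0.8],[0,0,0]],[[0,0,-0.8],[0,0,0]],[[0,0,-0.8],[0,0,0]],[[-0.8,0,-0.5],[0,0,0]],[[0,0,0],[0,0,0]]]'
python3 - <<'E'
from h import *
rep(('bar_tab','bar_nose','post_mid','carousel_slot','keeper','bridge'))
s=get_image("scene")["img"][195:305,230:390];t=get_image("top")["img"][190:285,250:430]; w=get_image("wrist")["img"]
cv2.imwrite("pics/end.png",np.vstack([np.hstack([cv2.resize(s,(400,300),interpolation=2),cv2.resize(t,(400,300),interpolation=2)]),np.hstack([cv2.resize(w,(400,300)),np.zeros((300,400,3),np.uint8)])]))
E
```

```text
time_s: 20.05
position: [0.496, -0.1271, 0.1542]
tool_rot: [[0.348, 0.938, 0.003], [0.938, -0.348, -0.001], [-0.0, 0.003, -1.0]]
ft_force: [0.1, 0.6, -0.6]
grip_width: -0.0001
gripper_force: 0.0
wrist bar_tab 0.83 [ 0.5326 -0.0283  0.0389]
wrist post_mid 0.66 [ 0.5269 -0.0273  0.0193]
wrist bridge 0.69 [ 0.531  -0.0282  0.0304]
top bar_tab 0.53 [ 0.5295 -0.03    0.0386]
top bar_nose 0.74 [0.5844 0.1131 0.0184]
top bar_nose 0.61 [0.5817 0.0978 0.0136]
top post_mid 0.63 [0.5411 0.0644 0.036 ]
top carousel_slot 0.66 [0.5646 0.0489 0.0265]
top carousel_slot 0.65 [0.584  0.1096 0.0167]
top carousel_slot 0.56 [ 0.5329 -0.0284  0.0328]
top keeper 0.61 [0.5793 0.0939 0.0151]
top bridge 0.77 [ 0.5327 -0.0259  0.035 ]
scene bar_tab 0.53 [ 0.5329 -0.0313  0.0391]
scene post_mid 0.89 [0.5336 0.0634 0.0407]
scene carousel_slot 0.76 [0.5678 0.054  0.0222]
scene keeper 0.8 [0.5805 0.0993 0.0198]
scene bridge 0.82 [ 0.5334 -0.0254  0.0275]
```

View pics/end.png

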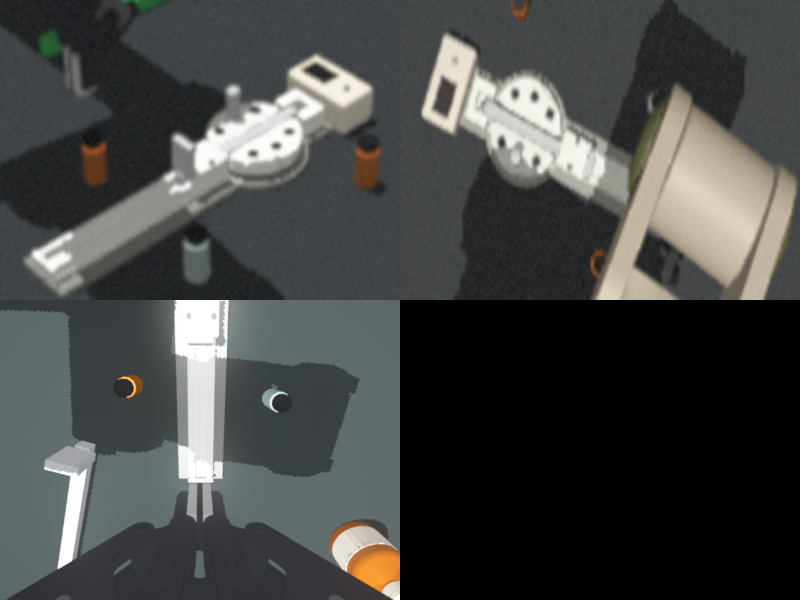

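The picture shows the bar lying through the slot. Its tab is at the bridge (scene crop (185,155)) and its nose is in the keeper (top crop (485,100)). The vials are upright and the fingers are clear. Handing in.

```bash
python3 -c "
from rig import *
print(close_job())"
```

```text
the job is handed in; nothing more can be done
None
```

The carousel is locked for transport: the slot was turned to t ≈ 0 and the bar pushed through until its tab stopped against the bridge, with its nose in the keeper. The fingers were then drawn clear and the job handed in at about 20 s; no verdict was returned.

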